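# Feel the stop pin into the scale platter's index hole

## Robot

A 6-joint arm with a two-finger parallel gripper is mounted at the origin on the work surface. World frame = base frame: x ahead of the robot, y to its left, z up, the work surface at z = 0. Lengths are in m, angles in rad, forces in N, time in s.
With the tool pointing down it reaches from about 0.325 to 0.775 m from the base axis. Payload 9.3 kg.
Tool frame: the origin (TCP) lies at the very end of the fingers, on their centre line; the grasp point (between the pads) lies arm.hold_point_z behind it (arm.hold_point_z is the distance from the TCP to the grasp point, in m); x points along the fingers, y is the direction in which the jaws open and shut, and the axes are right-handed (so a half turn about x gives the same grasp; the last joint's range is limited). The gripper opens to 85 mm and grips with 20 to 120 N. Pads are 22 mm wide; open, the fingers measure 114 mm over their backs; the gripper's body (76 mm by 85 mm) begins 54 mm behind the grasp point. The pads swing forward as they close: fully open they stand 13 mm farther back than shut.
Start: joints at [0.969, 0.259, 0.021, 1.334, 0, 1.418], TCP at [0.239, 0.496, 0.231] pointing down, gripper open.
Joint ranges: [-3.04, 3.04], [-0.91, 1.82], [-1.04, 1.36], [-1.92, 1.95], [-1.52, 1.45], [-3.14, 3.14]. Speed limits (rad/s): [2.22, 2.22, 2.79, 3.14, 3.14, 3.14].

## Interface

Orientations are given as [roll, pitch, yaw] about the fixed x, y, z axes, in that order (R = Rz(yaw) Ry(pitch) Rx(roll)).
In Python, from cell import arm gives the robot as it stands.
- The arm moves only by the tool send_rows, never from a script. Its argument "steps" is one flat list of numbers, 5 for each row, row after row: the shift along the tool's x, y, z as a fraction of full scale, then the turn about the tool's x as a fraction of full scale, then the opening, from -1 (shut) to 1 (fully open). A call has 1 to 12 rows; each row is the pose to reach, as a shift and turn from the pose commanded when the call began, along the tool's axes at that moment; what a row does not reach only later rows make up. Full scale, the value 1, is 0.5 m for a shift and 90 degrees for a turn. A row lasts 1/8 s, in which the tool goes at most 62.5 mm and 10.7 degrees, less where a joint would pass 70% of its speed; a pose out of reach is approached as far as the arm can. A call with a number of a shift or a turn outside -1 to 1 is refused whole. A call with a gripper value outside its range is refused whole. The fingers move at their own pace and stop on an object; "squeeze" is the grip in N (left out, the last holds). Time passes only in rows, so rows that repeat a pose let the fingers close. It gives the time, the measured TCP pose, the force and the opening at its end, in the units of the state.
- arm.get_state(): the state, without advancing time (a new reading comes with each control period).
- arm.snapshot(name): name is "scene" or "top" or "wrist"; returns a dict with "img" (420x560x3 uint8, red, green, blue), "mtx" (3x3 intrinsics, pixels), "k1" (the pictures are not rectified: a ray, as slopes to the right and down, at radius r is drawn at 1 + k1 r^2 times it, then the intrinsics apply), "world_from_camera" (4x4, takes a point from camera to world coordinates). Camera axes: x right, y down, z forward; pixel columns grow to the right and rows downward; lengths in m; the calibration is good to about 2 mm. A picture is of the moment at which its call begins. There is no depth.
- arm.finish_job(): hands the job in, once; it reports no verdict.
The state is a dict: "time": time; "qpos": joint angles; "joint_vel": joint speeds; "effort": joint torques, N m; "tool_pos": TCP position; "tool_rot": TCP orientation; "force": force on the tool from outside, world axes, zero at the start; "torque": the same for the moment, N m; "grip_width": opening from 0.0 (shut) to 1.0 (fully open).
Only numpy, scipy, OpenCV 4.12 (cv2) and the standard library are available. Lean on these libraries where they do the work, as an engineer would, in place of code of your own. Each camera call takes 0.05 s, during which the arm holds its last target.

## Task

Take the steel stop pin out of its white rest block and fit it in the slot of the weighing scale's platter: a blind hole is hidden somewhere along the dark floor of the slot, which is best felt for by sliding the pin's tip lightly along the floor until it drops in; leave the pin standing there upright, fully home and released. Never load the platter with more than two kilograms (about 20 N), and leave the basket, the scoop and the probe where they are.

Things in the scene. Friction and masses are not known exactly. Their poses are not given: they have to be found in the camera images.
- platter: The bench scale's brushed steel platter, a level plate 205 x 274 mm with a slot. Origin: middle of the slot, level with the platter's top face (85 mm above the table when unloaded); z up, y along the slot, x across. The platter floats on springs: it stays up to a load of about 2 N, then sinks 1 mm per further 1.8 N, to a hard stop at 9 mm (about 18 N).
- slot_left (a point): The +y end of the slot, on its centre line, level with the platter's top face, 55 mm from its middle. The slot is 110 mm long, 12.5 mm wide and 10 mm deep; its long edges flare at 45 degrees over the top 3 mm (18.5 mm wide at the top face). Its flat floor is a black plastic index bar, locked fast under the platter, at a different place every time.
- slot_right (a point): The -y end of the slot, likewise. The black floor has one unmarked blind hole, round, 12.5 mm across and 12 mm deep, on the slot's centre line, its centre anywhere within 38 mm of the slot's middle; black in black, it is hard to see. A pin fully home in it has its tip 22 mm below the platter's top face.
- pin_center (a point): The stop pin's centre, half-way up, 35 mm above its tip. A steel pin 70 mm long, about 0.12 kg, standing upright: a shank 10 mm in diameter and 48 mm long, its nose tapering to 6.4 mm over the last 2.5 mm, under a round grip head 26 mm in diameter and 22 mm high, whose middle is 24 mm above this point. z points up the pin.
- pin_tip (a point): The middle of the flat end of the pin's nose, the pin's lowest point, on its axis. z points up the pin.
- rest: White plastic rest block, fixed to the table, 70 x 70 mm and 32 mm high; origin at the centre of its underside. The pin starts standing in a loose hole in the middle of it, 11.5 mm across and 20 mm deep; lift it straight up.
- basket: Blue slatted basket 220 x 160 mm, 75 mm high, origin at the centre of its underside. A bystander.
- scoop: Green box scoop 110 x 100 mm, 70 mm high, with a round handle 110 mm long on its +x side; origin at the centre of the box's underside. A bystander.
- probe: Thin steel probe with a flat grey handle, 190 mm long, 14 mm high, lying along its x; origin underneath, near its middle. A bystander.
There are look-alikes about, which are no part of the job. Of the things that look like the rest, the smallest one is meant.

How it is judged:
On the way, in this order (a step that is already met when the one before it is completed fails the run):
1. the pin is lifted clear of the rest block (z of pin_tip in the frame of rest above 0.034 m), for 0.1 s.
2. the pin's tip is down in the platter's slot (x of pin_tip in the frame of platter between -0.005 and 0.005 m and y of pin_tip in the frame of platter between -0.055 and 0.055 m and z of pin_tip in the frame of platter below -0.006 m), for 0.1 s.
3. the pin has dropped into the hole, fully home (x of pin_tip in the frame of platter between -0.005 and 0.005 m and y of pin_tip in the frame of platter between -0.055 and 0.055 m and z of pin_tip in the frame of platter below -0.019 m and angle between pin_tip's own z axis and vertical below 0.15 rad), for 0.2 s.
At the end, for the whole second after the job is handed in: The pin stands in the hidden hole: its tip at least 19 mm below the platter's top face (22 mm is fully home), within the slot (5 mm across, 55 mm along from its middle), upright within 0.15 rad, and released (all of step 3); the robot touches nothing.
It fails at once if the platter is loaded with more than 20 N (contact force between anything else and platter above 20 N).
It fails at once if the blue basket is moved more than 20 mm (distance of basket from where it was at the start of the episode above 0.02 m).
It fails at once if the green scoop is moved more than 20 mm (distance of scoop from where it was at the start of the episode above 0.02 m).
It fails at once if the probe is moved more than 20 mm (distance of probe from where it was at the start of the episode above 0.02 m).
It also fails if it takes over 51 s, if anything falls off the work surface, if the arm or the gripper's body presses on something with over 40 N, if the wrist force passes 120 N, or if a joint passes its speed limit or range.

## Working session

There is one attempt and no reset: what is moved stays moved. The work goes in short steps, Python scripts to look and compute and a tool call to move; the robot and the scene stay as the last step left them, time stands still between calls to the robot, and variables do not carry over. Pictures are saved under pics/ and viewed, and the job is handed in when it is done.

Besides the shell and the picture viewer there is one more tool, called after "Emit:" by a JSON object that holds its "name" and its "arguments". send_rows: Moves the arm, as the interface text tells. Its arguments: {"type":"object","properties":{"steps":{"type":"array"},"squeeze":{"type":"number"}},"required":["steps"]}

```bash
ls; mkdir -p pics; python3 - <<'E'
from cell import arm
import cv2
s=arm.get_state(); print(s); print(arm.hold_point_z)
for n in ["scene","top","wrist"]:
    d=arm.snapshot(n); cv2.imwrite(f"pics/{n}0.png",d["img"][:,:,::-1]); print(n,d["mtx"],d["k1"],d["world_from_camera"])
E
```

```text
pics
{'time': 0.0, 'qpos': array([9.69421557e-01, 2.59237825e-01, 2.07288687e-02, 1.33368645e+00,
       1.09982248e-06, 1.41817234e+00]), 'joint_vel': array([-0.00063631, -0.0007716 , -0.00025278,  0.00101249,  0.00020414,
        0.00148397]), 'effort': array([-3.55113320e-03, -5.55642271e+01,  3.44533253e+01,  1.37175494e-02,
       -3.65395999e-04, -2.42170648e-05]), 'tool_pos': array([0.23846462, 0.49529863, 0.23062843]), 'tool_rot': array([-1.72420642,  1.56939725, -2.1729572 ]), 'force': array([-0.27663604,  1.31608078, -0.67048597]), 'torque': array([-0.05308343, -0.02039528,  0.00135797]), 'grip_width': 0.9971058643139799}
0.0187
scene [[474.93295444   0.         281.98837455]
 [  0.         474.93295444 208.71783959]
 [  0.           0.           1.        ]] 0.004636303301903237 [[-0.67066414  0.53536924 -0.51340957  1.29946267]
 [ 0.74164     0.47146638 -0.47716827  0.6335984 ]
 [-0.01340586 -0.70078472 -0.71324684  1.0838995 ]
 [ 0.          0.          0.          1.        ]]
top [[506.02331299   0.         277.08174198]
 [  0.         506.02331299 206.7519132 ]
 [  0.           0.           1.        ]] -0.041142215823870586 [[ 5.78053946e-04 -9.76274519e-01  2.16535746e-01  1.77443558e-01]
 [-9.99986816e-01 -1.66918398e-03 -4.85617492e-03 -2.46778322e-02]
 [ 5.10239783e-03 -2.16530084e-01 -9.76262612e-01  1.73273045e+00]
 [ 0.00000000e+00  0.00000000e+00  0.00000000e+00  1.00000000e+00]]
wrist [[316.94169663   0.         278.57629756]
 [  0.         316.94169663 208.60460488]
 [  0.           0.           1.        ]] -0.02496020156700113 [[ 4.34223189e-01  8.64391266e-01  2.53530986e-01  1.74652119e-01]
 [ 9.00805090e-01 -4.16469648e-01 -1.22895163e-01  5.25372669e-01]
 [-6.41545311e-04  2.81745933e-01 -9.59488832e-01  3.74291170e-01]
 [ 0.00000000e+00  0.00000000e+00  0.00000000e+00  1.00000000e+00]]
```

View pics/scene0.png

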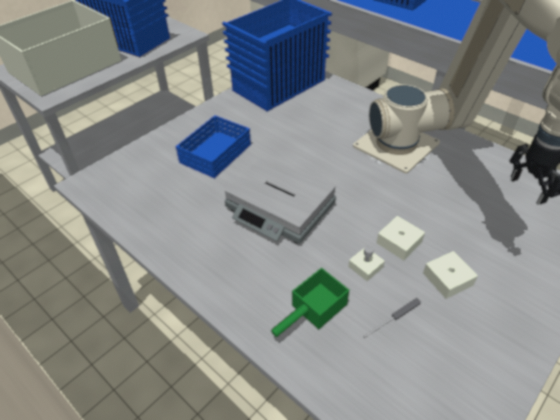

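View pics/top0.png

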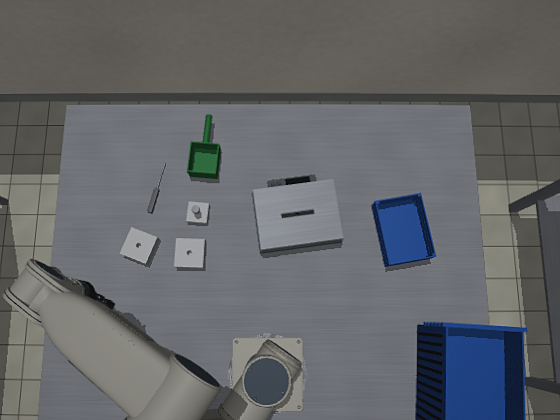

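View pics/wrist0.png

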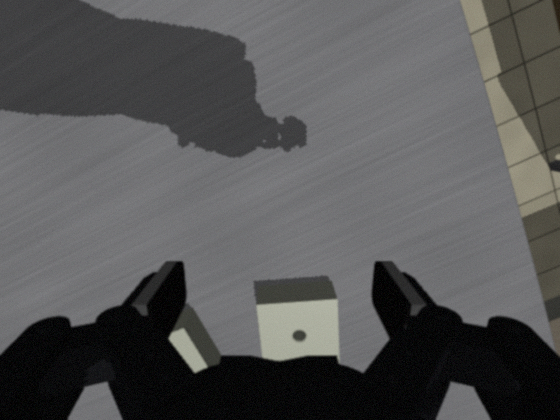

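```bash
cat > h.py <<'E'
import numpy as np, cv2
from cell import arm
from scipy.spatial.transform import Rotation as R
def dist(k): return np.array([k,0,0,0,0.])
def ray(d,uv):
    p=cv2.undistortPoints(np.array([[uv]],float),d["mtx"],dist(d["k1"]))[0,0]
    T=d["world_from_camera"]; v=T[:3,:3]@np.array([p[0],p[1],1]); return T[:3,3],v
def onz(d,uv,z):
    o,v=ray(d,uv); return o+v*(z-o[2])/v[2]
def proj(d,P):
    T=np.linalg.inv(d["world_from_camera"]); P=np.atleast_2d(P).astype(float)
    q,_=cv2.projectPoints(P,cv2.Rodrigues(T[:3,:3])[0],T[:3,3],d["mtx"],dist(d["k1"])); return q[:,0]
def tri(rays):
    A=np.zeros((3,3));b=np.zeros(3)
    for o,v in rays:
        v=v/np.linalg.norm(v);M=np.eye(3)-np.outer(v,v);A+=M;b+=M@o
    return np.linalg.solve(A,b)
def crop(d,name,x0,y0,w,h,s):
    c=d["img"][y0:y0+h,x0:x0+w,::-1]; cv2.imwrite(name,cv2.resize(c,None,fx=s,fy=s,interpolation=cv2.INTER_CUBIC))
def Rt():
    s=arm.get_state(); return R.from_euler("xyz",s["tool_rot"]).as_matrix(),s["tool_pos"],s
E
python3 - <<'E'
from h import *
d=arm.snapshot("top"); crop(d,"pics/t1.png",170,170,190,100,4); 
crop(d,"pics/t1b.png",180,195,40,35,16)
d=arm.snapshot("scene"); crop(d,"pics/s1.png",210,160,190,130,4)
M,p,s=Rt(); print(M.round(3),p)
E
```

```text
[[-0.     0.434  0.901]
 [-0.001  0.901 -0.434]
 [-1.    -0.001 -0.   ]] [0.23855605 0.49542362 0.23098664]
```

View pics/t1.png

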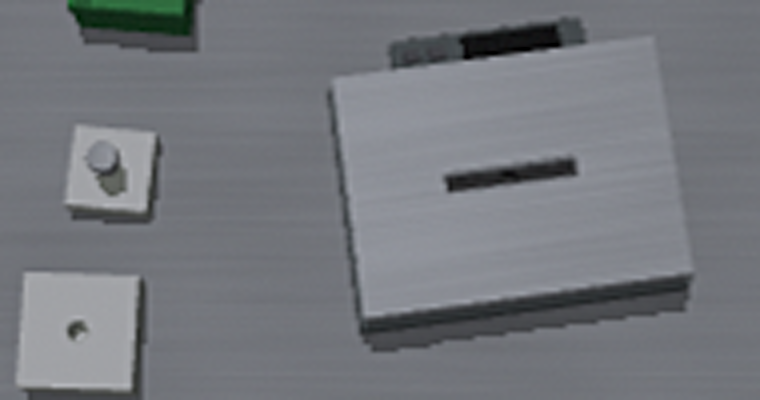

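View pics/t1b.png

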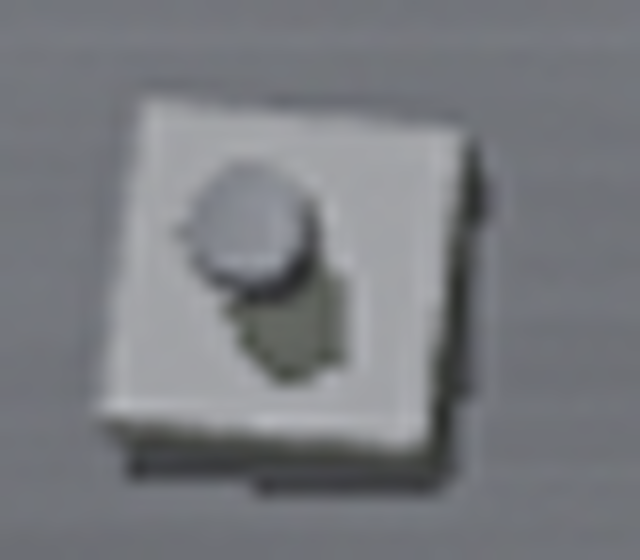

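View pics/s1.png

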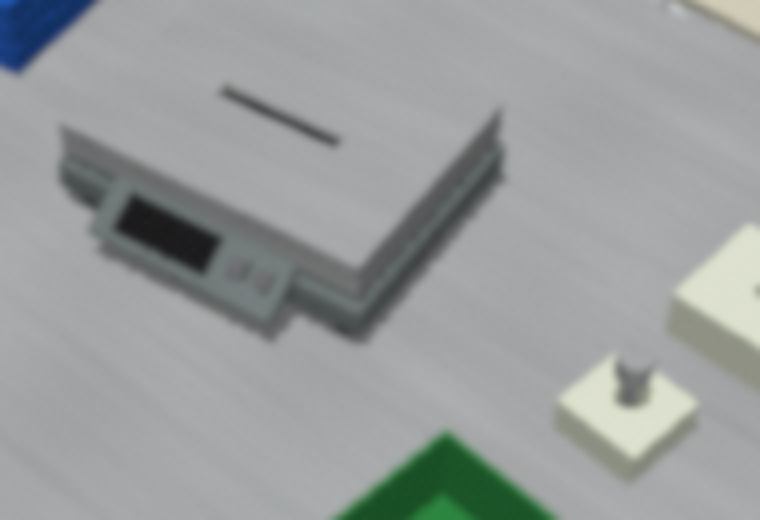

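```bash
python3 - <<'E'
from h import *
d=arm.snapshot("top")
def f(U,V,x0=170,y0=170,s=4): return ((U+.5)/s-.5+x0,(V+.5)/s-.5+y0)
print("pin",onz(d,f(250,225,180,195,16),.082))
q=[f(*a,180,195,16) for a in [(148,102),(468,132),(432,440),(108,408)]]
r=np.array([onz(d,a,.032) for a in q]);print("rest",r.mean(0),r)
c=np.array([onz(d,f(*a),.085) for a in [(332,80),(655,38),(691,273),(362,320)]])
print("plat",c.mean(0),np.linalg.norm(np.diff(c,axis=0),axis=1))
sl=np.array([onz(d,f(*a),.085) for a in [(445,183),(578,166)]]);v=sl[1]-sl[0];print(sl,sl.mean(0),np.linalg.norm(v),np.degrees(np.arctan2(v[1],v[0])),np.degrees([np.arctan2(*(c[1]-c[0])[[1,0]]),np.arctan2(*(c[2]-c[3])[[1,0]])]))
print("spot",onz(d,f(510,174),.075))
d2=arm.snapshot("scene")
def g(U,V): return f(U,V,210,160,4)
sl2=np.array([onz(d2,g(*a),.085) for a in [(222,90),(339,143)]]);print("scene slot",sl2,sl2.mean(0))
print("pin tri",tri([ray(d,f(250,225,180,195,16)),ray(d2,g(634,360))]))
E
```

```text
pin [0.53680855 0.24070664 0.082     ]
rest [0.53784907 0.24001896 0.032     ] [[0.57481959 0.27175717 0.032     ]
 [0.56829109 0.20243213 0.032     ]
 [0.50072647 0.20812857 0.032     ]
 [0.50755913 0.27775795 0.032     ]]
plat [ 0.51946512 -0.09982908  0.085     ] [0.27498432 0.20222539 0.2734992 ]
[[ 0.51358182 -0.04549627  0.085     ]
 [ 0.52820139 -0.15627686  0.085     ]] [ 0.52089161 -0.10088657  0.085     ] 0.11174109033150482 -82.48219125803624 [-82.22996893 -81.75915381]
spot [ 0.52339348 -0.10002667  0.075     ]
scene slot [[ 0.52889683 -0.15228186  0.085     ]
 [ 0.51356567 -0.04452082  0.085     ]] [ 0.52123125 -0.09840134  0.085     ]
pin tri [0.53714799 0.24180202 0.07892014]
```

Emit:
{"name": "send_rows", "arguments": {"steps": [0.1,-0.2,0.76,-0.374,1,0.1,-0.2,0.76,-0.374,1,0.1,-0.2,0.76,-0.374,1,0.1,-0.2,0.76,-0.374,1,0.1,-0.2,0.76,-0.374,1,0.1,-0.2,0.76,-0.374,1,0.1,-0.2,0.76,-0.374,1,0.1,-0.2,0.76,-0.374,1,0.1,-0.2,0.76,-0.374,1,0.1,-0.2,0.76,-0.374,1,0.1,-0.2,0.76,-0.374,1,0.1,-0.2,0.76,-0.374,1]}}

```text
time: 1.85
tool_pos: [0.5372, 0.2411, 0.1815]
tool_rot: [0.166, 1.57, 0.306]
force: [0.2, 0.5, 0.5]
grip_width: 1.001
```

```bash
python3 - <<'E'
from h import *
M,p,s=Rt(); print(M.round(4),p,s["time"],s["force"])
d=arm.snapshot("wrist"); crop(d,"pics/w2.png",0,0,560,420,1.4)
print(proj(d,[[.5373,.2405,.082],[.5373,.2405,.071],p]))
E
```

```text
[[ 4.000e-04 -1.392e-01  9.903e-01]
 [ 1.000e-04  9.903e-01  1.392e-01]
 [-1.000e+00  1.000e-04  4.000e-04]] [0.53723835 0.24111906 0.18154697] 1.85 [0.2276641  0.4588976  0.46071234]
[[279.23813597 208.16273145]
 [279.2201384  204.45058442]
 [280.7573656  264.34001452]]
```

View pics/w2.png

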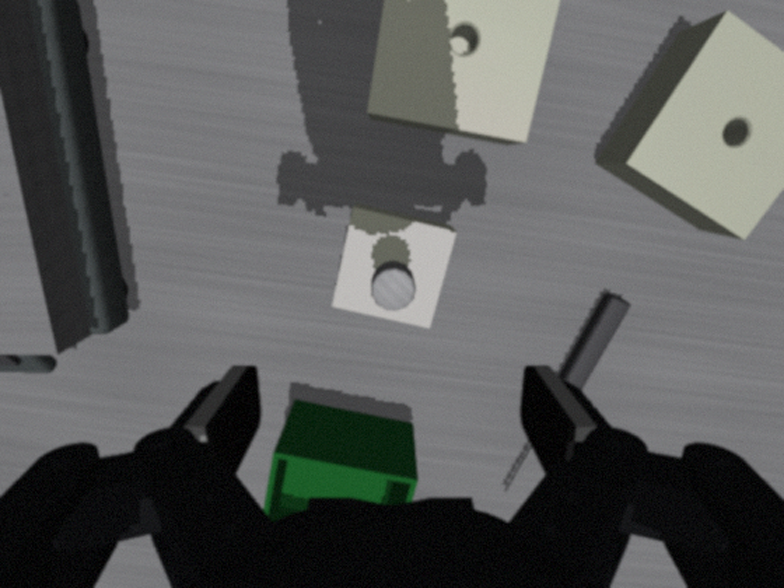

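```bash
python3 - <<'E'
from h import *
d=arm.snapshot("wrist"); crop(d,"pics/w3.png",230,150,110,100,7)
print(onz(d,(280.5,205.4),.082))
E
```

```text
[0.5349509  0.24104564 0.082     ]
```

View pics/w3.png

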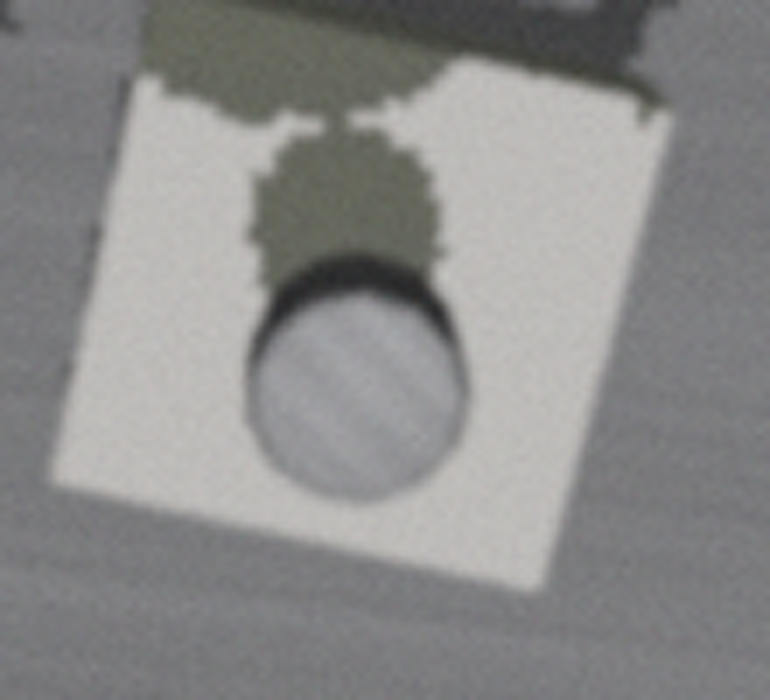

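Emit:
{"name": "send_rows", "arguments": {"steps": [0.1,0,-0.0014,0,0.6,0.2,0,-0.0014,0,0.2,0.261,0,-0.0014,0,0.0,0.261,0,-0.0014,0,0.0,0.261,0,-0.0014,0,0.0,0.261,0,-0.0014,0,-1,0.261,0,-0.0014,0,-1,0.261,0,-0.0014,0,-1,0.261,0,-0.0014,0,-1,0.261,0,-0.0014,0,-1], "squeeze": 60}}

```text
time: 3.2
tool_pos: [0.5379, 0.241, 0.0525]
tool_rot: [0.27, 1.567, 0.409]
force: [0.1, 0.8, 6.9]
grip_width: 0.288
```

```bash
python3 - <<'E'
from h import *
M,p,s=Rt(); print(M.round(4),p,s["time"],s["force"],s["torque"])
d=arm.snapshot("wrist"); crop(d,"pics/w4.png",0,0,560,420,1.4)
E
```

```text
[[ 3.000e-03 -1.384e-01  9.904e-01]
 [ 1.300e-03  9.904e-01  1.384e-01]
 [-1.000e+00  9.000e-04  3.200e-03]] [0.53787586 0.24096264 0.05252288] 3.2 [0.07021897 0.8303867  6.90966761] [0.36582578 0.14170874 0.01925176]
```

View pics/w4.png

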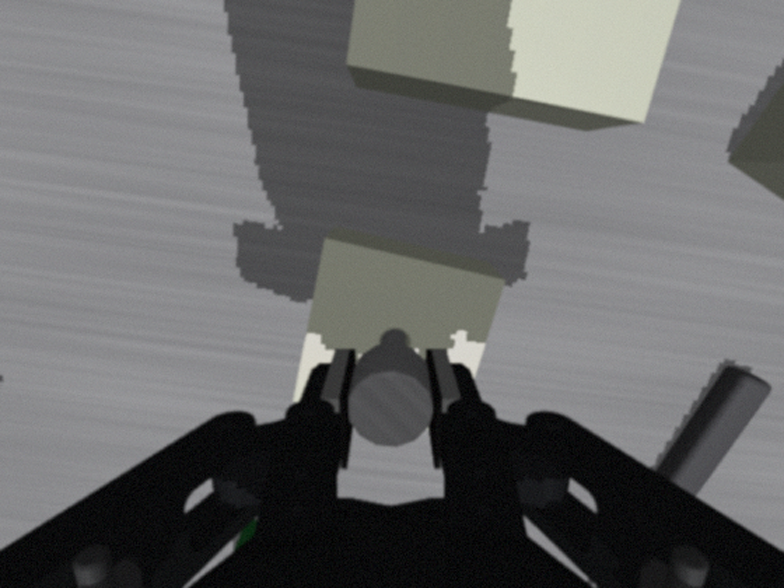

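Emit:
{"name": "send_rows", "arguments": {"steps": [-0.02,0,0,0,-1,-0.06,0,0,0,-1,-0.12,0,0,0,-1,-0.2,0,0,0,-1,-0.26,0,0,0,-1,-0.26,0,0,0,-1,-0.26,0,0,0,-1]}}

```text
time: 4.12
tool_pos: [0.5365, 0.2403, 0.1803]
tool_rot: [-2.797, 1.57, -2.658]
force: [0.0, -0.9, -1.5]
grip_width: 0.285
```

```bash
python3 - <<'E'
from h import *
M,p,s=Rt(); print(M.round(4),p,s["time"],s["force"],s["torque"])
for n in ["wrist","scene"]:
    d=arm.snapshot(n); cv2.imwrite(f"pics/{n}5.png",d["img"][:,:,::-1])
    if n=="wrist":crop(d,"pics/w5.png",200,200,160,130,5)
    else: crop(d,"pics/s5.png",300,160,140,130,5)
    print(proj(d,[p,p+M[:,0]*(-.0187+.059)]))
E
```

```text
[[-7.000e-04 -1.382e-01  9.904e-01]
 [-4.000e-04  9.904e-01  1.382e-01]
 [-1.000e+00 -3.000e-04 -7.000e-04]] [0.5365269  0.24026566 0.18032321] 4.125 [ 0.03766383 -0.93069328 -1.54696574] [-0.01228762 -0.01181342 -0.0155634 ]
[[280.76866447 264.39108048]
 [280.38405013 235.1147898 ]]
[[372.06361647 223.97788461]
 [370.20317099 234.32875378]]
```

View pics/w5.png

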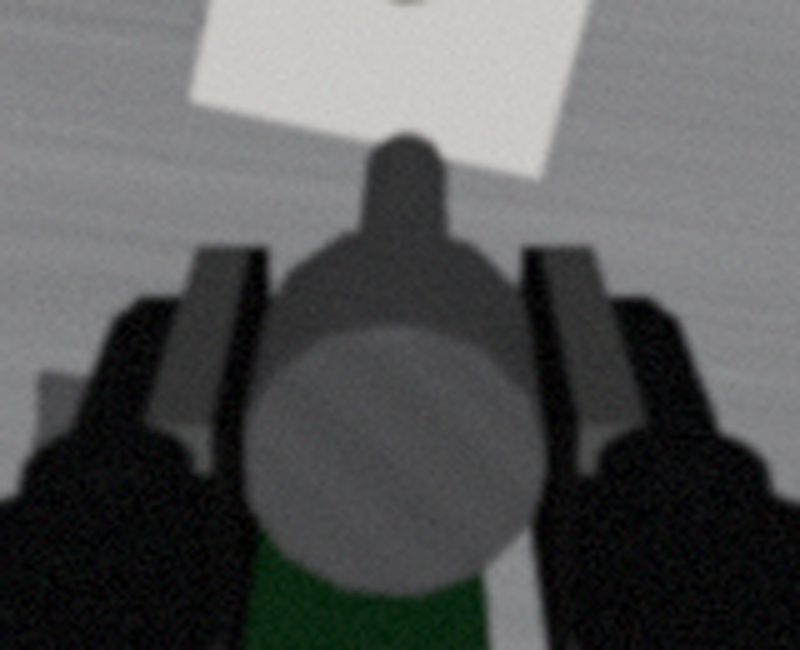

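View pics/s5.png

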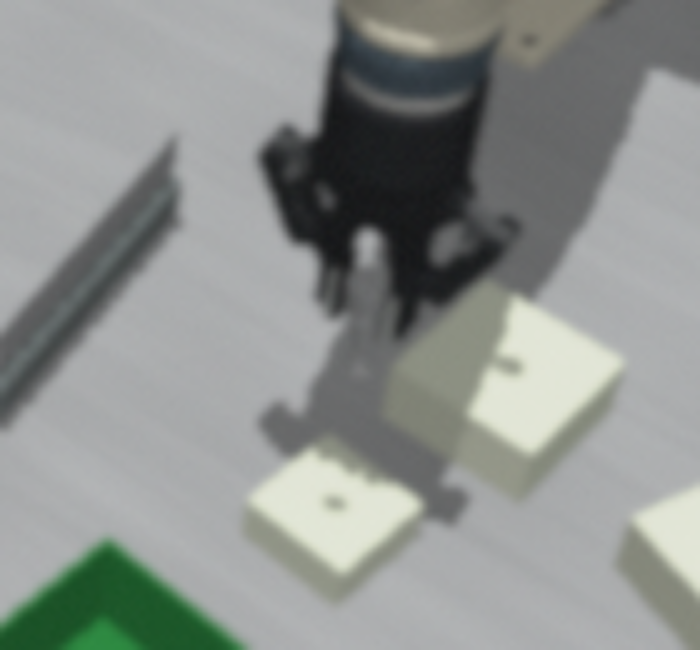

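```bash
python3 - <<'E'
from h import *
from scipy.optimize import least_squares
M,p,s=Rt(); d=arm.snapshot("wrist")
t=np.linspace(0,2*np.pi,73)
def circ(c,r): return c+r*(np.cos(t)[:,None]*M[:,1]+np.sin(t)[:,None]*M[:,2])
def model(q):
    dy,dz,dx=q; tip=p+M@np.array([dx,dy,dz])
    H=proj(d,circ(tip-M[:,0]*.070,.013)); S=proj(d,np.vstack([circ(tip,.0032),circ(tip-M[:,0]*.0025,.005)]))
    return np.array([H[:,0].min(),H[:,0].max(),H[:,1].min(),H[:,1].max(),S[:,1].min(),S[:,0][S[:,1].argmin()]])
obs=np.array([243,548,325,597,133,405])/5+200-.4
r=least_squares(lambda q:model(q)-obs,[0,0,.0403]); print(r.x,r.fun)
E
```

```text
[-7.87771095e-04  8.77791764e-05  4.40804757e-02] [ 0.080933    0.94857894 -0.35202783 -0.15070085  0.74975878 -1.51662532]
```

Emit:
{"name": "send_rows", "arguments": {"steps": [0,-0.08,-0.015,0,-1,0,-0.2,-0.038,0,-1,0,-0.32,-0.06,0,-1,0,-0.44,-0.083,0,-1,0,-0.56,-0.105,0,-1,0,-0.64,-0.12,0,-1,0,-0.67,-0.126,0,-1,0,-0.67,-0.126,0,-1,0,-0.67,-0.126,0,-1,0,-0.67,-0.126,0,-1]}}

```text
time: 5.52
tool_pos: [0.5209, -0.0987, 0.1808]
tool_rot: [1.812, 1.571, 1.953]
force: [0.1, 0.5, -1.1]
grip_width: 0.285
```

```bash
python3 - <<'E'
from h import *
M,p,s=Rt(); print(M.round(4),p,s["time"],s["force"],s["torque"])
d=arm.snapshot("wrist"); crop(d,"pics/w6.png",170,110,240,160,3.3)
np.save("w6.npy",d,allow_pickle=True)
d=arm.snapshot("top"); crop(d,"pics/t6.png",240,170,120,90,6)
E
```

```text
[[-1.000e-04 -1.400e-01  9.901e-01]
 [ 2.000e-04  9.901e-01  1.400e-01]
 [-1.000e+00  2.000e-04 -0.000e+00]] [ 0.52090514 -0.09871398  0.18078034] 5.525 [ 0.13973537  0.50529195 -1.14038028] [0.03525581 0.04896799 0.03039093]
```

View pics/w6.png

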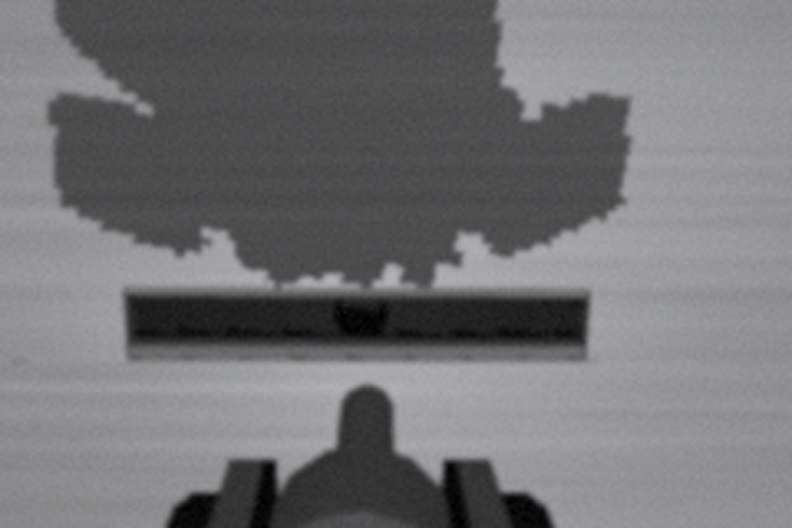

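View pics/t6.png

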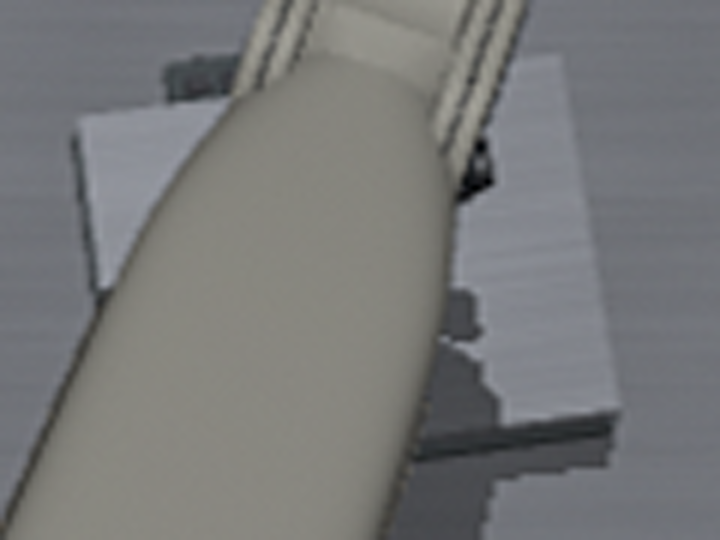

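```bash
python3 - <<'E'
from h import *
M,p,s=Rt(); d=np.load("w6.npy",allow_pickle=True).item()
f=lambda U,V:((U+.5)/3.3-.5+170,(V+.5)/3.3-.5+110)
tl=lambda w:(M.T@(w-p))*1000
for n,a,z in [("L",(125,325),.085),("R",(588,325),.085),("topedge",(356,290),.085),("botedge",(356,359),.085),("hole",(361,318),.075),("holeL",(335,318),.075),("holeR",(387,318),.075),("holetop",(361,306),.075),("holebot",(361,337),.075)]:
    print(n,tl(onz(d,f(*a),z)).round(1))
M0=M
for dz in(0,):
    tip=p+M[:,0]*.0405; print(proj(d,[tip])[0], "obs tip x",f(366,388))
    print("pinhead/shank lateral:",tl(onz(d,f(366,420),tip[2]+.005)).round(1))
E
```

```text
L [ 95.8 -56.8  -1.1]
R [95.8 53.7 -1.2]
topedge [95.8 -1.7 -9.8]
botedge [95.8 -1.7  7.4]
hole [105.8  -0.5  -0. ]
holeL [105.8  -6.9  -0. ]
holeR [105.8   6.   -0. ]
holetop [105.8  -0.5  -3.1]
holebot [105.8  -0.5   4.9]
[279.882977   234.93506557] obs tip x (280.56060606060606, 227.22727272727275)
pinhead/shank lateral: [35.5  0.4 -0.6]
```

Emit:
{"name": "send_rows", "arguments": {"steps": [0.03,-0.0018,-0.0018,0,-1,0.07,-0.0018,-0.0018,0,-1,0.095,-0.0018,-0.0018,0,-1,0.1,-0.0018,-0.0018,0,-1,0.1,-0.0018,-0.0018,0,-1,0.1,-0.0018,-0.0018,0,-1]}}

```text
time: 6.38
tool_pos: [0.5204, -0.1012, 0.1313]
tool_rot: [-0.511, 1.57, -0.373]
force: [-0.5, -0.0, -1.4]
grip_width: 0.285
```

```bash
python3 - <<'E'
from h import *
M,p,s=Rt(); print(M.round(4),p,s["time"],s["force"],s["torque"])
d=arm.snapshot("wrist"); crop(d,"pics/w7.png",200,180,160,110,5)
np.save("w7.npy",d,allow_pickle=True)
E
```

```text
[[ 9.000e-04 -1.383e-01  9.904e-01]
 [-4.000e-04  9.904e-01  1.383e-01]
 [-1.000e+00 -5.000e-04  9.000e-04]] [ 0.52039895 -0.10117451  0.1313426 ] 6.375 [-0.51970902 -0.0029589  -1.41836882] [-0.02646603  0.01171919 -0.0010423 ]
```

View pics/w7.png

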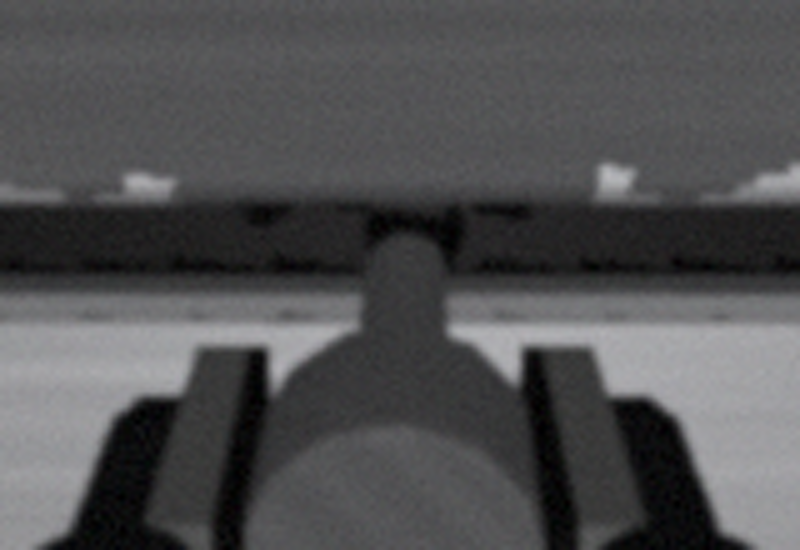

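```bash
python3 - <<'E'
from h import *
M,p,s=Rt(); d=np.load("w7.npy",allow_pickle=True).item()
f=lambda U,V:((U+.5)/5-.5+200,(V+.5)/5-.5+180)
tl=lambda w:(M.T@(w-p))*1000
for n,a,z in [("holeL",(365,225),.075),("holeR",(462,225),.075),("topedge",(620,205),.085),("botedge",(620,321),.085),("shankL",(361,280),.098),("shankR",(446,280),.098),("tipL",(368,245),.093),("tipR",(444,245),.093),("headL",(245,520),.161),("headR",(545,520),.161)]:
    print(n,tl(onz(d,f(*a),z)).round(1))
tip=p+M[:,0]*.0405;print(proj(d,[tip]),f(405,233))
t=np.linspace(0,6.28,50)
for dx in (.0405,.044):
  for dz in(-.001,0,.001):
    c=p+M[:,0]*dx+M[:,2]*dz
    q=proj(d,np.vstack([c+.0032*(np.cos(a)*M[:,1]+np.sin(a)*M[:,2]) for a in t]+[c-M[:,0]*.0025+.005*(np.cos(a)*M[:,1]+np.sin(a)*M[:,2]) for a in t]))
    print(dx,dz,q[:,1].min())
E
```

```text
holeL [56.3 -5.1 -1.2]
holeR [56.3  7.8 -1.2]
topedge [46.3 27.3 -7.4]
botedge [46.3 28.   8.4]
shankL [33.3 -5.1 -2.3]
shankR [33.3  5.  -2.3]
tipL [38.3 -4.4 -4.9]
tipR [38.3  4.9 -4.9]
headL [-29.7 -13.1  -6.1]
headR [-29.7  11.   -6.1]
[[280.36380679 234.86479918]] (280.6, 226.2)
0.0405 -0.001 227.11444310337276
0.0405 0 228.66376291153495
0.0405 0.001 230.2084872935002
0.044 -0.001 225.20116634735217
0.044 0 226.72679953346002
0.044 0.001 228.24799145864588
```

Emit:
{"name": "send_rows", "arguments": {"steps": [0,0.0024,0.0014,0,-1,0.004,0.0024,0.0014,0,-1,0.008,0.0024,0.0014,0,-1,0.012,0.0024,0.0014,0,-1,0.016,0.0024,0.0014,0,-1,0.02,0.0024,0.0014,0,-1,0.022,0.0024,0.0014,0,-1,0.022,0.0024,0.0014,0,-1]}}

```text
time: 7.42
tool_pos: [0.5206, -0.0998, 0.1197]
tool_rot: [2.665, 1.571, 2.804]
force: [-1.1, 0.4, -1.7]
grip_width: 0.283
```

```bash
python3 - <<'E'
from h import *
M,p,s=Rt(); print(p,s["time"],s["force"],s["torque"])
d=arm.snapshot("wrist"); crop(d,"pics/w8.png",200,180,160,110,5)
E
```

```text
[ 0.52056366 -0.09975588  0.11972201] 7.425 [-1.11474859  0.35451108 -1.66292458] [-0.0272687  -0.01442943 -0.01283438]
```

View pics/w8.png

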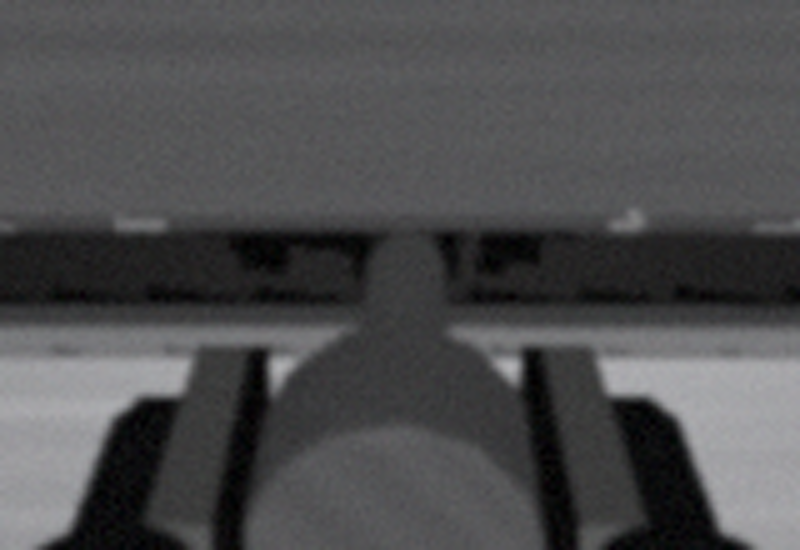

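Emit:
{"name": "send_rows", "arguments": {"steps": [0.003,0,0,0,-1,0.006,0,0,0,-1,0.009,0,0,0,-1,0.012,0,0,0,-1,0.012,0,0,0,-1]}}

```text
time: 8.1
tool_pos: [0.5205, -0.0997, 0.1136]
tool_rot: [2.569, 1.571, 2.708]
force: [-0.5, -0.5, -1.7]
grip_width: 0.286
```

Emit:
{"name": "send_rows", "arguments": {"steps": [0.003,0,0,0,-1,0.006,0,0,0,-1,0.006,0,0,0,-1]}}

```text
time: 8.48
tool_pos: [0.5205, -0.0998, 0.1106]
tool_rot: [2.716, 1.571, 2.855]
force: [0.3, 0.2, -0.8]
grip_width: 0.284
```

Emit:
{"name": "send_rows", "arguments": {"steps": [0.003,0,0,0,-1,0.006,0,0,0,-1,0.009,0,0,0,-1,0.009,0,0,0,-1]}}

```text
time: 8.98
tool_pos: [0.5205, -0.0997, 0.1061]
tool_rot: [2.703, 1.571, 2.842]
force: [-0.6, 0.2, -1.1]
grip_width: 0.285
```

Emit:
{"name": "send_rows", "arguments": {"steps": [0.002,0,0,0,-1,0.004,0,0,0,-1,0.005,0,0,0,-1,0.005,0,0,0,-1]}}

```text
time: 9.48
tool_pos: [0.5206, -0.0998, 0.1038]
tool_rot: [2.296, 1.571, 2.434]
force: [0.6, -0.3, -0.7]
grip_width: 0.283
```

Emit:
{"name": "send_rows", "arguments": {"steps": [0.001,0,0,0,-1,0.002,0,0,0,-1,0.003,0,0,0,-1,0.003,0,0,0,-1]}}

```text
time: 9.98
tool_pos: [0.5207, -0.0998, 0.1024]
tool_rot: [-0.23, 1.571, -0.091]
force: [0.4, 1.2, 3.2]
grip_width: 0.282
```

```bash
python3 - <<'E'
from h import *
M,p,s=Rt(); print(p,s["time"],s["force"],s["torque"])
d=arm.snapshot("wrist"); crop(d,"pics/w9.png",200,180,160,110,5)
d=arm.snapshot("scene"); crop(d,"pics/s9.png",210,120,140,110,5)
E
```

```text
[ 0.52068032 -0.09975066  0.10241736] 9.975 [0.35003613 1.18252487 3.24343139] [ 0.19122788  0.10071055 -0.0024509 ]
```

View pics/w9.png

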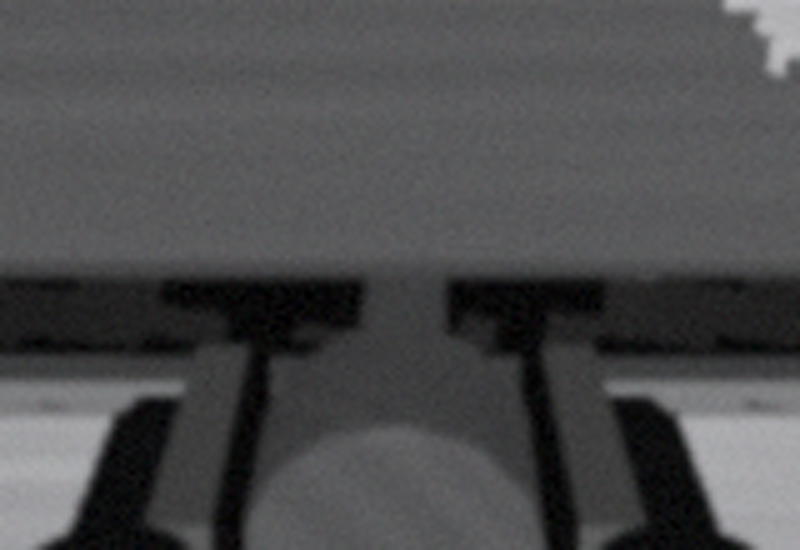

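Emit:
{"name": "send_rows", "arguments": {"steps": [-0.0015,0,0,0,-1,-0.0015,0,0,0,-1,-0.0015,0,0,0,0,-0.0015,0,0,0,0.2,-0.0015,0,0,0,0.4,-0.0015,0,0,0,0.4,-0.0015,0,0,0,0.4,-0.0015,0,0,0,0.4]}}

```text
time: 11.08
tool_pos: [0.5206, -0.0998, 0.103]
tool_rot: [-1.997, 1.571, -1.858]
force: [0.0, 0.1, 0.3]
grip_width: 0.703
```

```bash
python3 - <<'E'
from h import *
M,p,s=Rt(); print(p,s["time"],s["force"],s["torque"])
d=arm.snapshot("wrist"); crop(d,"pics/w10.png",130,150,300,210,2.6)
E
```

```text
[ 0.52058651 -0.09978418  0.10303227] 11.075 [0.0417961  0.1238682  0.25991829] [-0.06563321 -0.02132713  0.01478634]
```

View pics/w10.png

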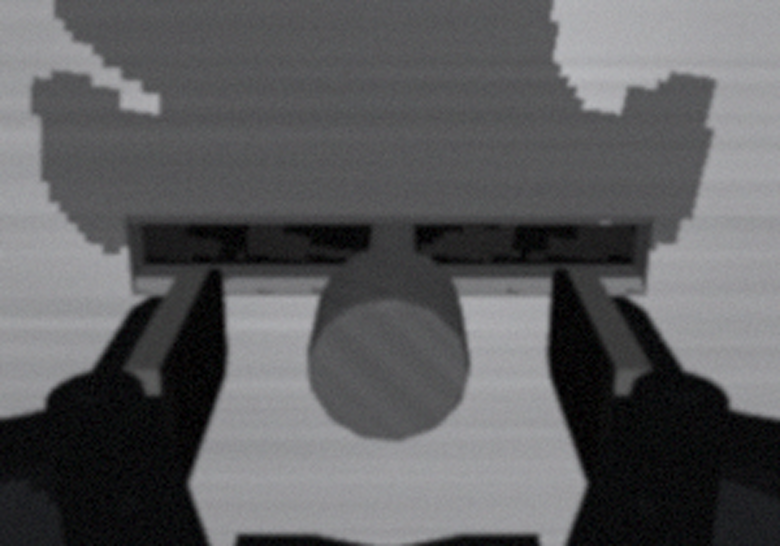

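Released cleanly; pin (head at 388,368 in the crop) stands free between the pads. Rising straight up.

Emit:
{"name": "send_rows", "arguments": {"steps": [-0.03,0,0,0,0.4,-0.08,0,0,0,0.4,-0.15,0,0,0,0.6,-0.22,0,0,0,0.6,-0.26,0,0,0,0.6,-0.26,0,0,0,0.6,-0.26,0,0,0,0.6]}}

```text
time: 12.0
tool_pos: [0.5203, -0.0996, 0.2326]
tool_rot: [2.634, 1.57, 2.772]
force: [-0.5, -0.2, -0.9]
grip_width: 0.798
```

```bash
python3 - <<'E'
from h import *
M,p,s=Rt(); print(p,s["time"],s["force"])
d=arm.snapshot("wrist"); crop(d,"pics/w11.png",130,90,300,220,2.6)
mid=np.array([.5207,-.0999,0])
for z in (.063,.085,.111,.133): print(z,proj(d,[mid+[0,0,z]]))
d=arm.snapshot("scene"); crop(d,"pics/s11.png",130,90,300,220,2.6)
for z in (.085,.133): print(z,proj(d,[mid+[0,0,z]]))
E
```

```text
[ 0.52030053 -0.09964013  0.23256711] 12.0 [-0.45798512 -0.2229927  -0.85639155]
0.063 [[279.42467071 189.24884303]]
0.085 [[279.47497092 194.43345981]]
0.111 [[279.54437665 201.58969227]]
0.133 [[279.61375798 208.74612916]]
0.085 [[279.28857295 188.34312274]]
0.133 [[279.00980387 176.6671522 ]]
```

View pics/w11.png

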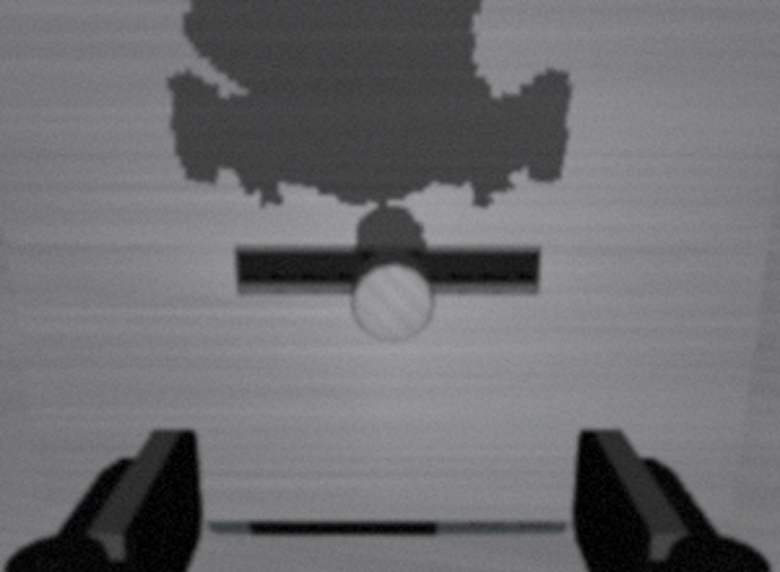

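View pics/s11.png

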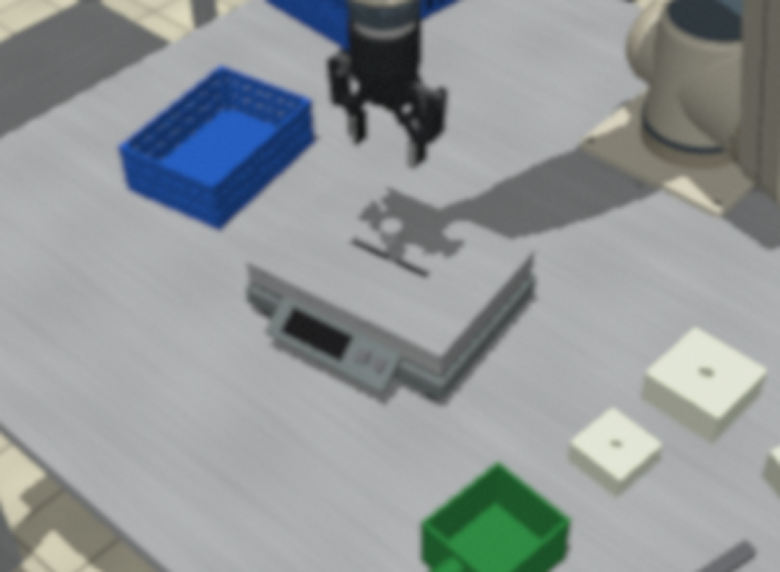

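```bash
python3 - <<'E'
from h import *
d=arm.snapshot("scene"); crop(d,"pics/s12.png",250,160,60,50,12)
E
```

```text
(no output)
```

View pics/s12.png

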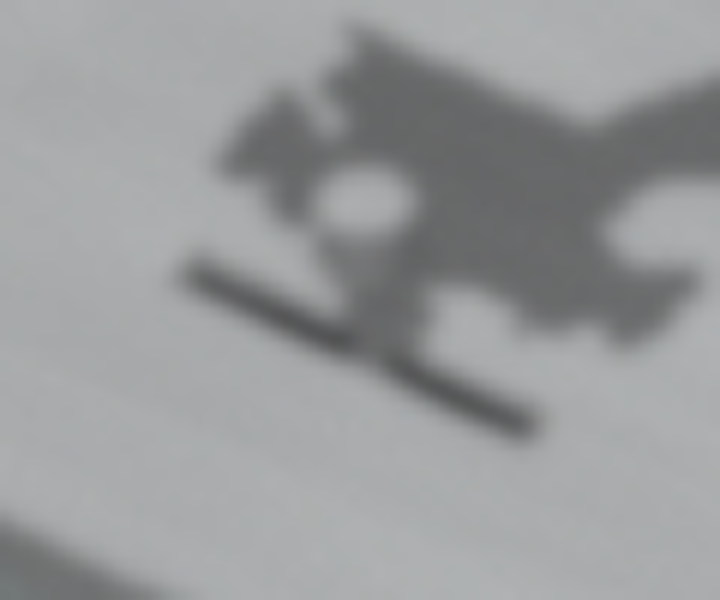

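The head's top projects at (280.4, 176.9). The prediction for a fully home, upright pin is (279.0, 176.7), so they agree.

```bash
python3 - <<'E'
from h import *
print(arm.finish_job()); print(arm.get_state()["time"])
E
```

```text
the job is handed in; nothing more can be done
None
the job is handed in; nothing more can be done
```

The stop pin is standing in the hidden hole of the platter slot, upright and released, and the job was handed in after about 12 s of the 51 s allowed. No verdict was reported.

**How it went:** I lifted the pin by its head from the smallest white block. The wrist camera showed the hole as a darker spot about 1 mm from the slot's middle. I lowered the pin straight into it in small steps, so I never had to slide the tip along the floor.

**Depth:** it went down with no resistance past where the slot floor would have stopped it. It bottomed at TCP height about 0.103 m, against 0.1035 m expected for fully home. The highest reading there was about 3 N, roughly 4.5 N after allowing for the zero offset.

**Last checks:** after release and retreat, the scene camera put the pin's head within about 1.5 pixels of the prediction for fully home. The wrist camera was off by about 1 to 3 pixels, similar to the offset it showed on the pin before I moved it. I sent the arm nowhere near the basket, scoop or probe; I did not re-measure their positions.

**Disagreement:** the wrist camera put the tip 44 mm below the TCP, while the grasp height gave 40.5 mm. The height at which the pin bottomed supports 40.5 mm.

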